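# Fill the vial rack and latch its keeper bar

### The arm

A 6-joint arm with a two-finger parallel gripper is mounted at the origin on a cart in front of the work surface, level with it; the furniture and walls round the work are solid. World frame = base frame: x ahead of the robot, y to its left, z up, the work surface at z = 0. Lengths are in m, angles in degrees, forces in N, time in s.
With the tool pointing down it reaches from about 0.35 to 0.875 m from the base axis. Payload 4.2 kg.
Tool frame: the origin (TCP) lies midway between the tips of the shut fingers; the grasp point (between the pads) lies 19 mm behind it; z points along the fingers, y is the line along which they close (so a half turn about z gives the same grasp; the last joint's range is limited). The gripper opens to 87 mm and grips with 3 to 60 N. Pads are 19 mm wide; open, the fingers measure 117 mm over their backs; the gripper's body (75 mm by 190 mm) begins 51 mm behind the grasp point.
Start: joints at [-50.271, 22.042, 0.453, 0, -68.411, -14.817], TCP at [0.263, -0.567, 0.223] pointing down, gripper open.
Joint ranges: [-179.83, 179.83], [-69.29, 118.12], [-61.27, 80.66], [-181.25, 117.63], [-171.15, -9.14], [-177.46, 177.46]. Speed limits (degrees/s): [159.86, 159.86, 180, 180, 180, 180].

### API

Orientations are given as a 3x3 rotation matrix whose columns are the frame's x, y, z axes.
In Python, from station import * gives the robot as it stands.
- The arm moves only by the tool move_arm, never from a script. Its argument "targets" is text: rows parted by semicolons, each of 4 numbers parted by spaces: the shift along the world's x, y, z in units of 25 mm (1.0 is 25 mm), then the turn about the world's z in units of 5 degrees (1.0 is 5 degrees). In form: tx ty tz spin; .... A call has 1 to 10 rows; each row shifts and turns the commanded pose from where the row before left it; what a row does not reach is not made up. A row lasts 1/12 s, in which the tool goes at most 41.7 mm and 7.16 degrees, less where a joint would pass 70% of its speed; a pose out of reach is approached as far as the arm can. A call is refused whole if a number of a shift passes 1 or a number of a turn 1, either way. A call with a gripper value outside its range is refused whole. "gripper" is the finger opening in mm, from 0 to 87, set as the call begins (left out, the last holds). The fingers move at their own pace and stop on an object; the grip force is fixed at half the most. Time passes only in rows, so rows that do not move let the fingers close. It gives the time, the measured TCP pose, the force, the opening and the grip force at its end, in the units of the state.
- sense(): the state, without advancing time (a new reading comes with each control period).
- capture(name): name is "side" or "top"; returns a dict with "image" (400x640x3 uint8, blue, green, red), "fx", "fy", "cx", "cy" (pixels), "world_from_camera" (4x4, takes a point from camera to world coordinates). Camera axes: x right, y up, looking along -z (the intrinsics and any distortion apply to the point x, -y, -z); pixel columns grow to the right and rows downward; lengths in m; the calibration is good to about 2 mm. A picture is of the moment at which its call begins. There is no depth.
- finish_job(): hands the job in; it is judged then, once.
The state is a dict: "time_s": time; "joints": joint angles; "joint_velocities": joint speeds; "effort": joint torques, N m; "tcp_pos": TCP position; "ee_rot": TCP orientation; "wrist_force": force on the tool from outside, world axes, zero at the start; "moment": the same for the moment, N m; "gripper_width": opening from 0.0 (shut) to 1.0 (fully open); "gripper_force": force on a finger pad.
Only numpy, scipy, OpenCV 4.12 (cv2) and the standard library are available. Lean on these libraries where they do the work, as an engineer would, in place of code of your own. Each camera call takes 0.05 s, during which the arm holds its last target. There are 200 camera calls.

### The job

One pocket of the slanted blue vial rack is empty: set the spare vial from the worktop fully home in it, cap out, and let go of it. Then swing the yellow keeper bar down over the vials and press its end, gently, until it snaps under the spring catch and stays there. Leave the white carton and the blue oximeter nearby where they are.

Things in the scene. Friction and masses are not known exactly. Their poses are not given: they have to be found in the camera images.
- cradle: The rack's tilted blue block on a fixed white stand, 50 (x) x 190 (y) x 24 mm (z); origin at the centre of its underside. z (the pocket axis, out of the mouths in the top face at z = 24 mm) points up and 30 degrees toward the robot; x runs up the slope, away from the robot; y along the row, to the robot's left. A fixed fork for the bar's pin rises to z = 76 mm at y = -105 mm.
- pocket0 (a point): Centre of the floor of pocket 0 (left; y = 57 mm in the cradle), axes as the cradle. Square pocket, 27 mm wide with plain edges, 15 mm deep, so a seated vial stands 38 mm out of it. Pitch 38 mm.
- pocket1 (a point): Centre of the floor of pocket 1 (middle; y = 19 mm in the cradle), axes as the cradle. Square pocket, 27 mm wide with plain edges, 15 mm deep, so a seated vial stands 38 mm out of it. Pitch 38 mm.
- pocket2 (a point): Centre of the floor of pocket 2 (middle; y = -19 mm in the cradle), axes as the cradle. Square pocket, 27 mm wide with plain edges, 15 mm deep, so a seated vial stands 38 mm out of it. Pitch 38 mm.
- pocket3 (a point): Centre of the floor of pocket 3 (right; y = -57 mm in the cradle), axes as the cradle. Square pocket, 27 mm wide with plain edges, 15 mm deep, so a seated vial stands 38 mm out of it. Pitch 38 mm.
- vial_spare: Glass injection vial, 25 mm diameter, 53 mm tall, blue cap; origin at the centre of its underside, z along its axis to the cap. The spare: stands alone on the worktop, left of the rack.
- vial_a: Glass injection vial, 25 mm diameter, 53 mm tall, blue cap; origin at the centre of its underside, z along its axis to the cap. One of the three already seated in the rack; it sits tight and does not move.
- vial_b: Glass injection vial, 25 mm diameter, 53 mm tall, blue cap; origin at the centre of its underside, z along its axis to the cap. One of the three already seated in the rack; it sits tight and does not move.
- vial_c: Glass injection vial, 25 mm diameter, 53 mm tall, blue cap; origin at the centre of its underside, z along its axis to the cap. One of the three already seated in the rack; it sits tight and does not move.
- hasp (a joint): Angle of the yellow keeper bar about its pin, rad: 0 fully down and latched along the row; about 0.07 when its end rests on top of the catch; 1.57 standing along the cradle's z; more leans outward, to the right. Stiff hinge: stays where it is left, turned by about 1 N at the end.
- hinge_pin (a point): The bar's pin, at x = 0, y = -105, z = 68.5 mm in the cradle; axes as the cradle; the bar turns about the x axis. Closed, the bar runs from the pin along +y for 198 mm; it is 14 mm wide (x) and 8 mm thick, its underside 2.5 mm above the caps of seated vials.
- hasp_pad (a point): Centre of the ribbed thumb pad on the bar's outer face (its upper face when closed), 168 mm from the pin and 6 mm off the bar's middle plane; the pad is 20 mm wide (x) and 30 mm long. y points along the bar, away from the pin, z out of the face to press on. Pressing the bar past the catch takes about 6 N here.
- catch_tip (a point): Round nose (radius 4 mm, 18 mm long) of the sprung steel leaf that snaps over the bar's end; red release tab just above it. It yields away from the bar (to +y of the cradle) by itself as the bar is pressed past it.
- suture_box: White carton with a purple end, 53 x 88 x 30 mm; origin under its centre. Bystander.
- oximeter: Blue and grey finger oximeter, 34 x 58 x 31 mm; origin under its centre. Bystander.

How it is judged (in metres and radians):
On the way, in this order (a step that is already met when the one before it is completed fails the run):
1. The spare vial is fully home in the empty pocket and let go, while the bar is still open ((distance between vial_spare and pocket0 below 0.005 m or distance between vial_spare and pocket1 below 0.005 m or distance between vial_spare and pocket2 below 0.005 m or distance between vial_spare and pocket3 below 0.005 m) and angle between the z axis of vial_spare and the z axis of cradle, either way round below 0.25 rad and contact force between the fingers and vial_spare below 0.05 N and value of joint hasp above 0.8 rad), for 0.2 s.
2. The bar is down, held by the catch (value of joint hasp below 0.025 rad), for 0.2 s.
At the end, for the whole second after the job is handed in: The keeper bar lies within 0.025 rad of fully down (under the catch) and the former spare vial stands in a pocket of the rack with its underside within 5 mm of the pocket floor's centre and within 0.25 rad of the pocket axis (value of joint hasp below 0.025 rad and (distance between vial_spare and pocket0 below 0.005 m or distance between vial_spare and pocket1 below 0.005 m or distance between vial_spare and pocket2 below 0.005 m or distance between vial_spare and pocket3 below 0.005 m) and angle between the z axis of vial_spare and the z axis of cradle, either way round below 0.25 rad); the robot touches nothing.
It fails at once if The carton or the oximeter is moved more than 30 mm (distance of any of suture_box, oximeter from where it was at the start of the episode above 0.03 m).
It fails at once if The bar is pressed with more than 50 N (contact force between the fingers and hasp above 50 N).
It also fails if it takes over 58 s, if anything falls off the work surface, if the arm or the gripper's body presses on something with over 40 N, if the wrist force passes 120 N, or if a joint passes its speed limit or range.

## Working session

There is one attempt and no reset: what is moved stays moved. The work goes in short steps, Python scripts to look and compute and a tool call to move; the robot and the scene stay as the last step left them, time stands still between calls to the robot, and variables do not carry over. Pictures are saved under pics/ and viewed, at most 10 in all, crops included, and the job is handed in when it is done.

Besides the shell and the picture viewer there is one more tool, called after "Emit:" in YAML: its name, and indented under it one key for each argument. move_arm: Moves the arm, as the interface text tells. Its arguments: {"type":"object","properties":{"targets":{"type":"string"},"gripper":{"type":"number"}},"required":["targets"]}

```bash
mkdir -p pics; ls; python3 - <<'E'
from station import *
import cv2
s=sense();print(s)
for n in("side","top"):
    c=capture(n);cv2.imwrite(f"pics/{n}0.png",c["image"]);print(n,c["fx"],c["fy"],c["cx"],c["cy"],c["world_from_camera"],[k for k in c])
E
```

```text
pics
{'time_s': 0.0, 'joints': array([-5.02704475e+01,  2.20907590e+01,  3.79433298e-01, -2.85072757e-02,
       -6.84118331e+01, -1.48151914e+01]), 'joint_velocities': array([ 0.04534015, -0.06068781,  0.04068661,  0.09760158, -0.02011563,
       -0.012724  ]), 'effort': array([-7.23030935e-04, -3.90668428e+01,  1.87405658e+01,  4.21986222e+00,
        1.10724889e-02, -2.10218036e-04]), 'tcp_pos': array([ 0.26303302, -0.5662845 ,  0.22145852]), 'ee_rot': array([[-9.07015714e-01, -4.21095546e-01, -1.01806634e-03],
       [-4.21096764e-01,  9.07013626e-01,  1.94880709e-03],
       [ 1.02766055e-04,  2.19630309e-03, -9.99997583e-01]]), 'wrist_force': array([ 0.40370431, -0.72335025,  0.74269105]), 'moment': array([-0.04465933, -0.02076052,  0.01933668]), 'gripper_force': 0.0, 'gripper_width': 1.0027193227405304}
side 438.68820565771347 438.68820565771347 318.8068230918012 195.53183170345775 [[ 0.59939947 -0.47618647  0.64340246  1.17910274]
 [ 0.80028204  0.34003915 -0.49388464 -0.47926245]
 [ 0.01639916  0.81093762  0.58490276  0.64577028]
 [ 0.          0.          0.          1.        ]] ['image', 'fx', 'fy', 'cx', 'cy', 'world_from_camera']
top 503.7566680600003 503.7566680600003 327.13970641800944 204.36281956860756 [[-0.05249918  0.9776557  -0.20355141  0.35662078]
 [-0.99860272 -0.05262818  0.00478301  0.01111174]
 [-0.00603641  0.20351809  0.97905258  1.11720723]
 [ 0.          0.          0.          1.        ]] ['image', 'fx', 'fy', 'cx', 'cy', 'world_from_camera']
```

View pics/side0.png

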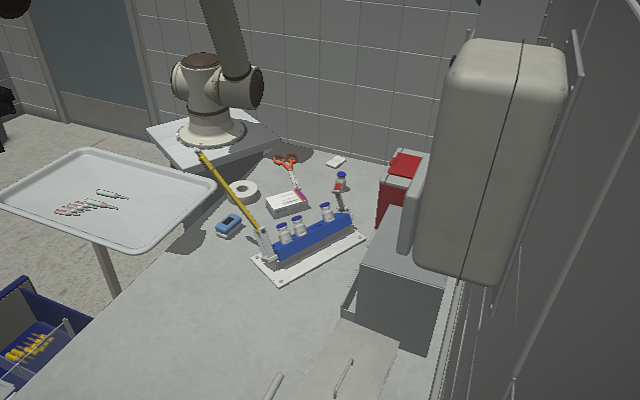

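View pics/top0.png

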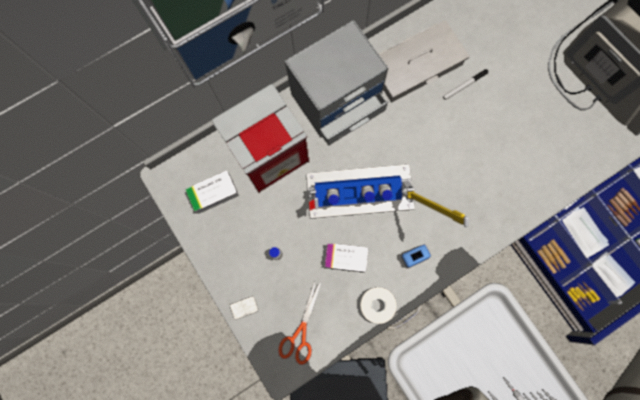

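Top view: rack around (360,192), caps at (333,197), (367,193) and (385,191), so pocket 1 at ~(350,194) is empty. The spare is at (274,253), and the bar leans out to the right, ending at (465,218). The side view shows the spare at (341,177). I'll zoom in next.

```bash
python3 - <<'E'
import cv2,numpy as np
t=cv2.imread("pics/top0.png");s=cv2.imread("pics/side0.png")
a=cv2.resize(t[155:225,295:475],None,fx=4.4,fy=4.4,interpolation=cv2.INTER_CUBIC)
b=cv2.resize(s[140:290,190:375],None,fx=4,fy=4,interpolation=cv2.INTER_CUBIC)
def grid(im,x0,y0,f,st=10):
    for i in range(0,im.shape[1],1):
        x=x0+i/f
        if abs(x/st-round(x/st))*st*f<.5: im[:6,i]=(0,255,0); cv2.putText(im,str(round(x)),(i,16),0,.3,(0,255,0),1)
    for j in range(im.shape[0]):
        y=y0+j/f
        if abs(y/st-round(y/st))*st*f<.5: im[j,:6]=(0,255,0); cv2.putText(im,str(round(y)),(8,j+4),0,.3,(0,255,0),1)
grid(a,295,155,4.4);grid(b,190,140,4)
cv2.imwrite("pics/ca.png",a);cv2.imwrite("pics/cb.png",b)
E
```

```text
(no output)
```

View pics/ca.png

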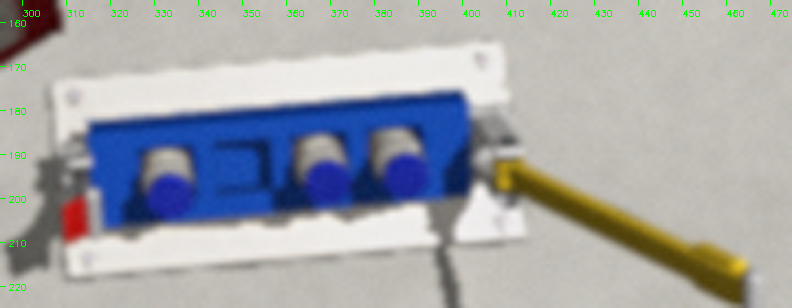

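View pics/cb.png

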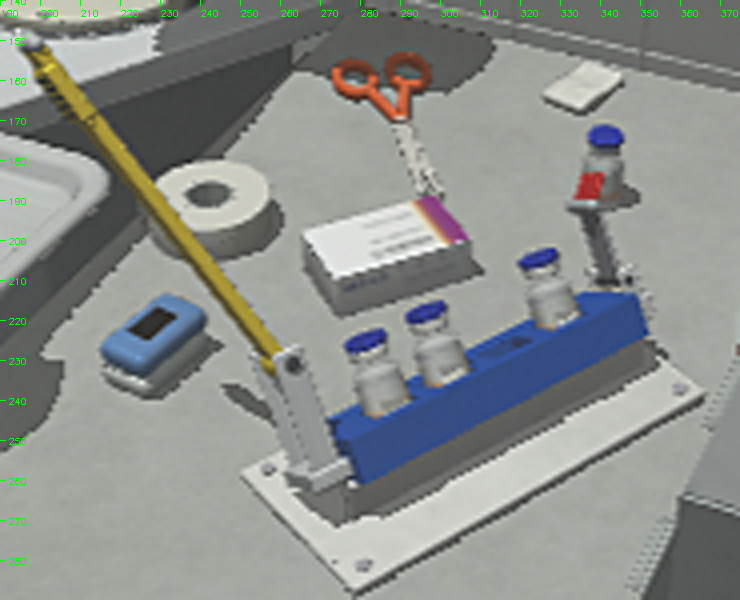

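```bash
cat > h.py <<'E'
import numpy as np,cv2
from scipy.optimize import least_squares
from scipy.spatial.transform import Rotation as R
K={'side':(438.688,318.807,195.532,np.array([[.59939947,-.47618647,.64340246,1.17910274],[.80028204,.34003915,-.49388464,-.47926245],[.01639916,.81093762,.58490276,.64577028]])),
'top':(503.7567,327.1397,204.3628,np.array([[-.05249918,.9776557,-.20355141,.35662078],[-.99860272,-.05262818,.00478301,.01111174],[-.00603641,.20351809,.97905258,1.11720723]]))}
def proj(n,P):
    f,cx,cy,T=K[n];c=(np.atleast_2d(P)-T[:,3])@T[:,:3]
    return np.c_[cx+f*c[:,0]/-c[:,2],cy+f*c[:,1]/c[:,2]]
def tri(obs,x0=(.5,0,.05)):
    return least_squares(lambda p:np.concatenate([(proj(n,p)-uv).ravel() for n,uv in obs]),x0)
def Rc(yaw): return (R.from_euler('z',yaw)*R.from_euler('y',-30,degrees=True)).as_matrix()
E
python3 - <<'E'
from h import *
T=[((25,95,24),(315.5,183)),((25,-95,24),(400.2,175.9)),((-25,-95,24),(401.8,198.6)),((-25,95,24),(319.3,206.8)),((0,57,62),(333.9,199.5)),((0,-19,62),(369.3,196.8)),((0,-57,62),(387.3,195))]
S=[((0,57,62),(324.8,203.9)),((0,-19,62),(296.8,217)),((0,-57,62),(281.5,224.6)),((25,-95,24),(279,250)),((25,95,24),(349,213.8)),((25,-95,0),(278.8,261)),((25,95,0),(352,223.8)),((-25,-95,24),(272.5,244.2))]
def res(p):
    r=[]
    for n,L in(('top',T),('side',S)):
        P=np.array([a for a,_ in L])/1e3@Rc(p[3]).T+p[:3]
        r.append((proj(n,P)-np.array([b for _,b in L])).ravel())
    return np.concatenate(r)
s=least_squares(res,[.4,-.05,.05,0],loss='soft_l1');p=s.x
print(p,np.degrees(p[3]));print(res(p).reshape(-1,2).round(1))
C=Rc(p[3]);w=lambda *q:C@np.array(q)/1e3+p[:3]
for k,y in enumerate((57,19,-19,-57)): print('pocket',k,w(0,y,9).round(4))
print('pin',w(0,-105,68.5),'axes',C.round(3).tolist())
e=least_squares(lambda a:np.concatenate([(proj(n,w(0,-105+198*np.cos(a[0]),68.5+198*np.sin(a[0])))-uv).ravel() for n,uv in(('top',(464.5,216)),('side',(198,150.5)))]),[2.3])
print('hasp',e.x,e.fun)
t=cv2.imread("pics/top0.png");d=cv2.imread("pics/side0.png")
def cent(im,x0,x1,y0,y1):
    c=im[y0:y1,x0:x1].astype(int);m=(c[...,0]>c[...,2]+60)&(c[...,0]>c[...,1]+50);q=np.argwhere(m);print(q.min(0)+[y0,x0],q.max(0)+[y0,x0]);return q.mean(0)[::-1]+[x0,y0]
a=cent(t,260,290,240,268);b=cent(d,330,352,165,188);print(a,b)
r=tri([('top',a),('side',b)]);print('spare cap',r.x,r.fun)
np.save('cr.npy',p)
E
```

```text
[ 0.61673585 -0.06321258  0.02323297  0.0355067 ] 2.034384081671653
[[-1.5  1.3]
 [ 0.9  0.8]
 [ 0.1 -0. ]
 [-3.3 -0.7]
 [-0.7 -0.5]
 [-0.3 -0.9]
 [-0.5 -0.7]
 [-0.7 -0.4]
 [-1.  -0. ]
 [-0.8 -0.5]
 [-2.   0.3]
 [ 0.2 -0.3]
 [ 2.1  0.4]
 [ 0.4 -0.1]
 [-7.   3.6]]
pocket 0 [ 0.6102 -0.0064  0.031 ]
pocket 1 [ 0.6116 -0.0444  0.031 ]
pocket 2 [ 0.6129 -0.0824  0.031 ]
pocket 3 [ 0.6143 -0.1203  0.031 ]
pin [ 0.58623485 -0.16936225  0.08255571] axes [[0.865, -0.035, -0.5], [0.031, 0.999, -0.018], [0.5, 0.0, 0.866]]
hasp [1.88767514] [ 1.41280912  5.35726457 -1.03609546 -1.67881588]
[247 269] [256 279]
[171 337] [175 345]
[273.85882353 251.71764706] [340.97058824 173.35294118]
spare cap [0.48185106 0.12415397 0.05152766] [-0.01614145 -0.0105022  -0.02244438  0.00288852]
```

```bash
python3 - <<'E'
from h import *
t=cv2.imread("pics/top0.png").astype(int);d=cv2.imread("pics/side0.png").astype(int)
print(t[199,334],t[195,325],t[252,274],d[204,325],d[225,330])
tops=[(333.9,199.5),(369.3,196.8),(387.3,195)];ss=[(324.8,204.4),(296.8,217.4),(281.5,225)]
# refine by cap colour
def cent(im,uv,f,r=8):
    x,y=map(round,uv);c=im[y-r:y+r+1,x-r:x+r+1];m=f(c);n,l,st,ce=cv2.connectedComponentsWithStats(m.astype(np.uint8),connectivity=4);k=l[r,r];return ce[k]+[x-r,y-r],st[k]
# cap: g<70 relative to block
f=lambda c:(c[...,0]-c[...,1]>85)&(c[...,1]<60)
TT=[];SS=[]
for a,b in zip(tops,ss):
    A,st=cent(t,a,f);B,st2=cent(d,b,lambda c:(c[...,0]-c[...,1]>50)&(c[...,1]<75));print(A,st,B,st2)
    for q in ((a,b),(A,B)):
        r=tri([('top',np.array(q[0])),('side',np.array(q[1]))]);print(r.x.round(4),r.fun.round(2))
E
```

```text
[157  44  34] [137  57  19] [180  46  33] [177  71  60] [131  77  53]
[333.57142857 199.55714286] [ 3  4 11  9 70] [324.53846154 204.26923077] [ 3  6  9  5 26]
[ 0.584  -0.0076  0.0746] [-0.61 -0.37 -0.73  0.08]
[ 0.5836 -0.0073  0.0747] [-0.4  -0.24 -0.48  0.05]
[369.30136986 196.47945205] [ 4  3 10 10 73] [296.06451613 217.67741935] [ 3  6  9  6 31]
[ 0.5858 -0.0825  0.0749] [-0.75 -0.41 -0.83  0.06]
[ 0.586  -0.0834  0.0748] [-0.35 -0.19 -0.39  0.03]
[387.02898551 194.89855072] [ 4  4  9  9 69] [280.78787879 224.96969697] [ 3  6  9  5 33]
[ 0.5877 -0.1211  0.0743] [-0.66 -0.34 -0.71  0.04]
[ 0.5873 -0.1215  0.0744] [-0.21 -0.11 -0.23  0.01]
```

Emit:
move_arm:
  targets: "0.1 1 1 -0.5;0.1 1 1 -0.5;0.1 1 1 -0.5;0.1 1 1 -0.5;0.3 1 0 -0.5;0.3 1 0 -0.5;0.3 1 0 -0.5;0.3 1 0 -0.5;0.3 1 0 -0.5;0.3 1 0 -0.1"
  gripper: 50

```text
time_s: 0.93
tcp_pos: [0.3181, -0.3154, 0.3222]
ee_rot: [[-1.0, -0.031, -0.001], [-0.031, 1.0, 0.001], [0.001, 0.001, -1.0]]
wrist_force: [0.4, 0.4, -0.2]
gripper_width: 0.577
gripper_force: 0.0
```

Emit:
move_arm:
  targets: "0.3 1 0 0;0.3 1 0 0;0.3 1 0 0;0.3 1 0 0;0.3 1 0 0;0.3 1 0 0;0.3 1 0 0;0.3 1 0 0;0.3 1 0 0;0.3 1 0 0"

```text
time_s: 1.77
tcp_pos: [0.393, -0.0655, 0.3223]
ee_rot: [[-0.999, -0.033, -0.0], [-0.033, 0.999, 0.0], [0.0, 0.0, -1.0]]
wrist_force: [0.6, 0.7, -0.1]
gripper_width: 0.575
gripper_force: 0.0
```

Emit:
move_arm:
  targets: "0.4 1 -1 0;0.4 1 -1 0;0.4 1 -1 0;0.5 1 -1 0;0.5 1 -1 0;0.5 1 -1 0;0.5 1 0 0;0.3 0.6 0 0;0 0 0 0;0 0 0 0"

```text
time_s: 2.6
tcp_pos: [0.481, 0.1236, 0.1727]
ee_rot: [[-0.999, -0.034, -0.0], [-0.034, 0.999, 0.0], [0.0, 0.0, -1.0]]
wrist_force: [0.4, -0.3, -0.8]
gripper_width: 0.569
gripper_force: 0.0
```

Emit:
move_arm:
  targets: "0 0 -0.8 0;0 0 -0.9 0;0 0 -0.9 0;0 0 -0.9 0;0 0 -0.9 0;0 0 -0.5 0;0 0 -0.3 0;0 0 0 0"

```text
time_s: 3.27
tcp_pos: [0.4799, 0.1219, 0.042]
ee_rot: [[-0.999, -0.032, -0.002], [-0.032, 0.999, -0.001], [0.002, -0.001, -1.0]]
wrist_force: [-0.2, 0.1, 0.7]
gripper_width: 0.575
gripper_force: 0.0
```

Emit:
move_arm:
  targets: "0 0 0 0;0 0 0 0;0 0 0 0;0 0 0 0;0 0 0 0;0 0 0 0"
  gripper: 0

```text
time_s: 3.77
tcp_pos: [0.4811, 0.1234, 0.0431]
ee_rot: [[-0.999, -0.034, 0.001], [-0.034, 0.999, 0.001], [-0.001, 0.001, -1.0]]
wrist_force: [0.5, -0.2, 1.6]
gripper_width: 0.226
gripper_force: 30.0
```

Emit:
move_arm:
  targets: "-0.13 0 0.015 0;-0.13 0 0.015 0;-0.13 0 0.01 0;-0.13 0 0 0;-0.13 0 0 0;-0.13 0 -0.01 0;-0.13 0 -0.015 0;-0.13 0 -0.025 0;0 0 0 0"

```text
time_s: 4.52
tcp_pos: [0.4555, 0.1236, 0.0432]
ee_rot: [[-0.999, -0.035, 0.003], [-0.035, 0.999, 0.001], [-0.003, 0.001, -1.0]]
wrist_force: [1.6, -1.2, 3.2]
gripper_width: 0.225
gripper_force: 30.0
```

```bash
python3 - <<'E'
from station import *
import cv2,numpy as np
a=capture("side")["image"];b=capture("top")["image"]
A=cv2.resize(a[130:230,280:400],None,fx=5,fy=5,interpolation=cv2.INTER_CUBIC)
B=cv2.resize(b[220:290,245:305],None,fx=4,fy=4,interpolation=cv2.INTER_CUBIC)
o=np.zeros((500,600+240,3),np.uint8);o[:,:600]=A;o[:280,600:]=B
cv2.imwrite("pics/tilt.png",o[:,:800]);print(sense()['tcp_pos'])
E
```

```text
[0.45574014 0.12363377 0.04311857]
```

View pics/tilt.png

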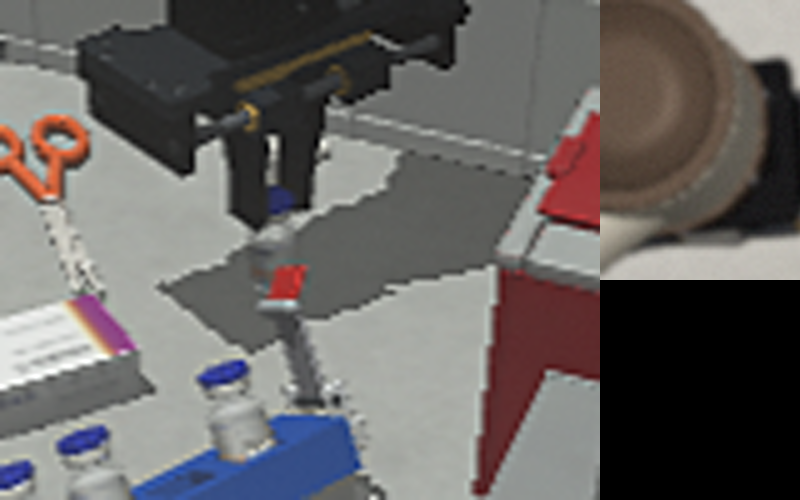

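Emit:
move_arm:
  targets: "0 0 0.5 0;0 0 0.9 0;0 0 1 0;0 0 1 0;0.5 -0.3 1 0;0.6 -0.8 0.6 0;0.6 -1 0.4 0;0.6 -1 0 0;0.6 -1 0 0;0.6 -1 0 0"

```text
time_s: 5.45
tcp_pos: [0.5421, -0.0054, 0.1768]
ee_rot: [[-0.999, -0.033, -0.001], [-0.033, 0.999, 0.001], [0.001, 0.001, -1.0]]
wrist_force: [0.1, -0.8, -0.9]
gripper_width: 0.223
gripper_force: 30.0
```

Emit:
move_arm:
  targets: "0.4 -0.8 0 0;0.12 -0.6 -0.3 0;0 -0.3 -0.6 0;0 0 -0.8 0;0 0 -0.6 0;0 0 -0.2 0;0 0 0 0;0 0 0 0"

```text
time_s: 6.12
tcp_pos: [0.5554, -0.0467, 0.1149]
ee_rot: [[-0.999, -0.034, -0.0], [-0.034, 0.999, -0.0], [0.0, -0.0, -1.0]]
wrist_force: [0.2, 0.3, -0.1]
gripper_width: 0.224
gripper_force: 30.0
```

```bash
python3 - <<'E'
from station import *
import cv2,numpy as np
a=capture("side")["image"]
cv2.imwrite("pics/s3.png",a)
A=cv2.resize(a[120:260,240:380],None,fx=4.2,fy=4.2,interpolation=cv2.INTER_CUBIC)
cv2.imwrite("pics/c3.png",A);print(sense()['tcp_pos'])
E
```

```text
[ 0.55580852 -0.04660209  0.11548909]
```

View pics/c3.png

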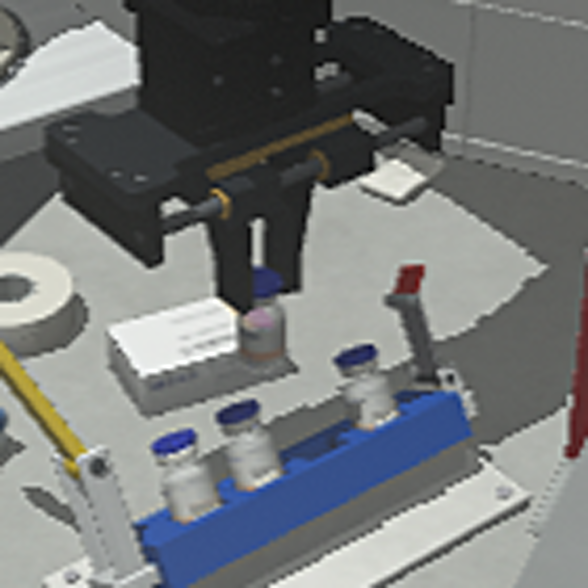

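The side view shows the held vial still upright (cap ~(266,282), bottom ~(263,360) in the crop). It slid on the table instead of tilting. I'll lean it against the block's 30° rear face instead, which is fixed and at exactly the right angle.

Emit:
move_arm:
  targets: "0 0 0.8 0;0.2 0 0.8 0;0.6 0 0.2 0;0.8 0 0 0;0.8 0 0 0;0.8 0 0 0;0.6 0 0 0;0.2 0 0 0;0 0 -0.4 0;0 0 -0.7 0"

```text
time_s: 7.0
tcp_pos: [0.6563, -0.0465, 0.1342]
ee_rot: [[-0.999, -0.034, 0.005], [-0.034, 0.999, 0.001], [-0.005, 0.0, -1.0]]
wrist_force: [-0.2, 0.9, -0.6]
gripper_width: 0.227
gripper_force: 30.0
```

Emit:
move_arm:
  targets: "0 0 -0.7 0;0 0 -0.7 0;0 0 -0.4 0;0 0 -0.2 0;0 0 -0.1 0;0 0 0 0"

```text
time_s: 7.5
tcp_pos: [0.6536, -0.0472, 0.0795]
ee_rot: [[-0.999, -0.034, -0.003], [-0.034, 0.999, -0.001], [0.003, -0.001, -1.0]]
wrist_force: [-4.1, -2.1, -2.0]
gripper_width: 0.223
gripper_force: 30.0
```

Emit:
move_arm:
  targets: "-0.15 0 0.02 0;-0.15 0 0.02 0;-0.15 0 0.01 0;-0.15 0 0 0;0 0 0 0"

```text
time_s: 7.92
tcp_pos: [0.6413, -0.0466, 0.0827]
ee_rot: [[-0.999, -0.034, 0.004], [-0.034, 0.999, 0.0], [-0.004, 0.0, -1.0]]
wrist_force: [1.7, -0.7, 2.3]
gripper_width: 0.227
gripper_force: 30.0
```

Emit:
move_arm:
  targets: "-0.15 0 0 0;-0.15 0 -0.01 0;-0.15 0 -0.02 0;-0.1 0 -0.02 0;-0.1 0 0 0;0 0 0 0"

```text
time_s: 8.42
tcp_pos: [0.6234, -0.0469, 0.0797]
ee_rot: [[-0.999, -0.033, -0.001], [-0.033, 0.999, 0.0], [0.001, 0.0, -1.0]]
wrist_force: [1.7, -0.4, 2.9]
gripper_width: 0.23
gripper_force: 30.2
```

Emit:
move_arm:
  targets: "0.1 0 0.1 0;0 0 0.6 0;0 0 0.9 0;0 0 0.9 0;-0.3 0 0.5 0;-0.6 0 0 0;-0.8 0 0 0;-0.7 0 -0.3 0;-0.4 0 -0.7 0;0 0 -0.5 0"

```text
time_s: 9.25
tcp_pos: [0.5519, -0.0469, 0.1157]
ee_rot: [[-0.999, -0.032, -0.006], [-0.032, 0.999, 0.001], [0.006, 0.001, -1.0]]
wrist_force: [-0.9, -0.0, -0.9]
gripper_width: 0.23
gripper_force: 30.0
```

```bash
python3 - <<'E'
from station import *
import cv2,numpy as np
a=capture("side")["image"]
cv2.imwrite("pics/s4.png",a)
A=cv2.resize(a[150:250,260:360],None,fx=5,fy=5,interpolation=cv2.INTER_CUBIC)
cv2.imwrite("pics/c4.png",A);print(sense()['tcp_pos'])
from h import *
# predicted cap/bottom pixels, tilt 0,20,30,40
t=sense()['tcp_pos'];cap=t+[0,0,.007]
for an in(0,15,20,25,30,35):
    u=np.array([-np.sin(np.radians(an)),-.018,np.cos(np.radians(an))]);print(an,((proj('side',np.array([cap,cap-.049*u]))-[260,150])*5).round().tolist())
E
```

```text
[ 0.55132911 -0.04700536  0.11311143]
0 [[202.0, 181.0], [204.0, 273.0]]
15 [[202.0, 181.0], [221.0, 284.0]]
20 [[202.0, 181.0], [227.0, 287.0]]
25 [[202.0, 181.0], [232.0, 288.0]]
30 [[202.0, 181.0], [237.0, 289.0]]
35 [[202.0, 181.0], [242.0, 289.0]]
```

View pics/c4.png

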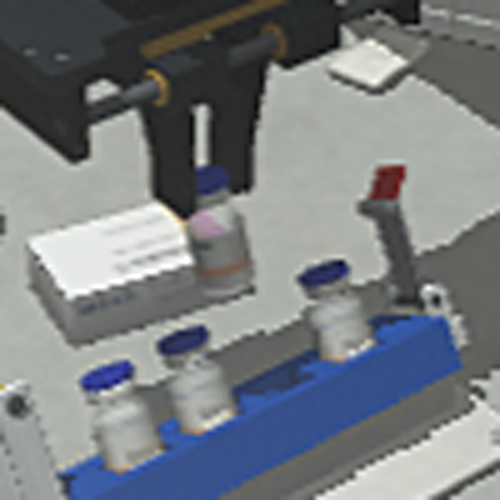

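The vial is now tilted about 15–18° (cap (212,180), bottom (230,288) in the crop). That should enter the pocket, and the pocket walls can do the rest. First I'll locate the cap and base in the y-plane.

```bash
python3 - <<'E'
from station import *
from h import *
t=np.mean([sense()['tcp_pos']],0);print(t)
im=capture('side')['image'].astype(int);t=sense()['tcp_pos'];print(t)
y,x=np.mgrid[0:400,0:640]
m=(im[...,0]-im[...,1]>40)&(im[...,1]<75)&(abs(x-302)<8)&(abs(y-186)<7)
c=np.array([x[m].mean(),y[m].mean()]);print(c,m.sum(),x[m].min(),x[m].max(),y[m].min(),y[m].max())
def xz(uv,yy): return least_squares(lambda q:(proj('side',[q[0],yy,q[1]])-uv).ravel(),[.56,.1]).x.round(4)
print('cap51',xz(c,-.0466),'bottom ctr',xz(np.array([306,206.5]),-.0466),'bottom lowest',xz(np.array([306,208]),-.0466))
E
```

```text
[ 0.55132911 -0.04700536  0.11311143]
[ 0.55269328 -0.04708645  0.11444649]
[302.28571429 186.28571429] 14 300 304 184 189
cap51 [0.558  0.1235] bottom ctr [0.5713 0.0786] bottom lowest [0.5713 0.0746]
```

Emit:
move_arm:
  targets: "0.4 0.05 -0.3 0;0.47 0 -0.41 0;0 0 0 0;0.1 0 -0.17 0;0.1 0 -0.17 0;0.1 0 -0.17 0;0 0 0 0"

```text
time_s: 9.93
tcp_pos: [0.5857, -0.0456, 0.0859]
ee_rot: [[-0.999, -0.033, -0.001], [-0.033, 0.999, -0.0], [0.001, -0.0, -1.0]]
wrist_force: [-1.3, 0.1, -1.2]
gripper_width: 0.228
gripper_force: 30.0
```

Emit:
move_arm:
  targets: "0.05 0 -0.09 0;0.05 0 -0.09 0;0 0 0 0"

```text
time_s: 10.18
tcp_pos: [0.5882, -0.0456, 0.082]
ee_rot: [[-0.999, -0.033, -0.0], [-0.033, 0.999, -0.0], [0.0, -0.0, -1.0]]
wrist_force: [-0.7, 0.8, -1.1]
gripper_width: 0.227
gripper_force: 30.0
```

Emit:
move_arm:
  targets: "0.05 0 -0.09 0;0.05 0 -0.09 0;0 0 0 0"

```text
time_s: 10.43
tcp_pos: [0.5907, -0.0456, 0.0774]
ee_rot: [[-0.999, -0.033, -0.001], [-0.033, 0.999, -0.0], [0.001, 0.0, -1.0]]
wrist_force: [-0.8, -0.6, -0.4]
gripper_width: 0.231
gripper_force: 30.0
```

Emit:
move_arm:
  targets: "-0.08 0 -0.04 0;-0.08 0 -0.04 0;0 0 0 0"

```text
time_s: 10.68
tcp_pos: [0.587, -0.0455, 0.0761]
ee_rot: [[-0.999, -0.034, 0.001], [-0.034, 0.999, 0.0], [-0.001, 0.0, -1.0]]
wrist_force: [0.5, 0.5, 0.4]
gripper_width: 0.227
gripper_force: 30.1
```

Emit:
move_arm:
  targets: "-0.07 0 -0.06 0;-0.07 0 -0.07 0;-0.06 0 -0.07 0;0 0 0 0"

```text
time_s: 11.02
tcp_pos: [0.5823, -0.0455, 0.0712]
ee_rot: [[-0.999, -0.034, 0.002], [-0.034, 0.999, 0.0], [-0.002, 0.0, -1.0]]
wrist_force: [1.7, -0.8, 2.3]
gripper_width: 0.225
gripper_force: 30.2
```

```bash
python3 - <<'E'
from station import *
import cv2,numpy as np
a=capture("side")["image"]
A=cv2.resize(a[170:260,260:360],None,fx=6,fy=6,interpolation=cv2.INTER_CUBIC)
cv2.imwrite("pics/c5.png",A);s=sense();print(s['tcp_pos'],s['wrist_force'])
E
```

```text
[ 0.58237784 -0.04547748  0.07122294] [ 1.97104736 -0.35529203  1.89431015]
```

View pics/c5.png

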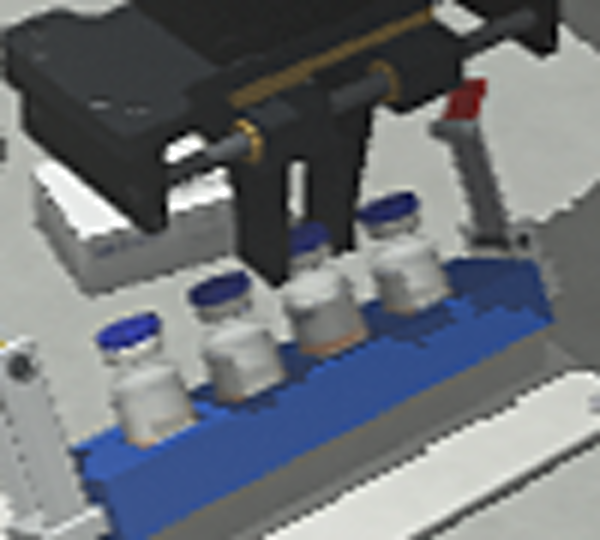

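The vial is in pocket 1 and about parallel to its neighbours. Its cap is at (312,237), against (307,247) when home, so about 5 mm remains. I'll go a bit deeper and release.

Emit:
move_arm:
  targets: "0.03 0 -0.06 0;0.03 0 -0.06 0;0.03 0 -0.05 0;0 0 0 0"

```text
time_s: 11.4
tcp_pos: [0.5836, -0.0456, 0.0675]
ee_rot: [[-0.999, -0.034, -0.001], [-0.034, 0.999, -0.0], [0.001, -0.0, -1.0]]
wrist_force: [-2.6, 1.4, 10.1]
gripper_width: 0.23
gripper_force: 30.4
```

Emit:
move_arm:
  targets: "0 0 0 0;0 0 0 0;0 0 0 0;0 0 0 0"
  gripper: 25

```text
time_s: 11.73
tcp_pos: [0.5828, -0.0457, 0.0654]
ee_rot: [[-0.999, -0.033, -0.003], [-0.033, 0.999, -0.0], [0.003, -0.0, -1.0]]
wrist_force: [-0.7, 0.4, 0.1]
gripper_width: 0.283
gripper_force: 0.0
```

Emit:
move_arm:
  targets: "0 0 0.4 0;0 0 0.6 0;0 0 0.6 0;0.2 0 0.2 0;0 0 0 0"

```text
time_s: 12.15
tcp_pos: [0.5909, -0.0454, 0.1135]
ee_rot: [[-0.999, -0.034, 0.004], [-0.034, 0.999, 0.0], [-0.004, 0.0, -1.0]]
wrist_force: [0.0, -0.7, 0.1]
gripper_width: 0.287
gripper_force: 0.0
```

Emit:
move_arm:
  targets: "0 0 0 0;0 0 0 0;0 0 0 0;0 0 0 0"
  gripper: 0

```text
time_s: 12.48
tcp_pos: [0.5885, -0.0456, 0.1106]
ee_rot: [[-0.999, -0.033, -0.002], [-0.033, 0.999, -0.0], [0.002, -0.0, -1.0]]
wrist_force: [0.2, 0.6, -0.7]
gripper_width: 0.074
gripper_force: 0.0
```

```bash
python3 - <<'E'
from station import *
from h import *
im=capture("side")["image"];cv2.imwrite("pics/s6.png",im);d=im.astype(int);s=sense();print(s['tcp_pos'],s['gripper_width'])
P=[(.5836,-.0073,.0747),(.5848,-.0454,.0747),(.586,-.0834,.0748),(.5873,-.1215,.0744)]
for p in P:
    u=proj('side',p)[0];x,y=u.round().astype(int);c=d[y-8:y+9,x-8:x+9];m=(c[...,0]-c[...,1]>50)&(c[...,1]<75)
    n,l,st,ce=cv2.connectedComponentsWithStats(m.astype(np.uint8),connectivity=4)
    k=1+np.argmax(st[1:,4]);print(u.round(1),(ce[k]+[x-8,y-8]).round(1),st[k])
E
```

```text
[ 0.58858739 -0.04561002  0.11080796] 0.04284036881220696
[324.1 204.3] [328. 203.] [12  7  1  1  1]Traceback (most recent call last):
  File "<stdin>", line 8, in <module>
    return _wrapfunc(a, 'argmax', axis=axis, out=out, **kwds)
    return bound(*args, **kwds)
ValueError: attempt to get argmax of an empty sequence
```

Emit:
move_arm:
  targets: "0 0 -0.4 0;0 0 -0.4 0;0 0 -0.15 0;0 0 0 0"

```text
time_s: 12.87
tcp_pos: [0.5877, -0.0457, 0.0856]
ee_rot: [[-0.999, -0.033, -0.004], [-0.033, 0.999, -0.0], [0.004, -0.0, -1.0]]
wrist_force: [-0.1, -0.1, -0.4]
gripper_width: 0.008
gripper_force: 0.0
```

Emit:
move_arm:
  targets: "0 0 -0.08 0;0 0 -0.08 0;0 0 -0.08 0;0 0 0 0"

```text
time_s: 13.2
tcp_pos: [0.5892, -0.0456, 0.0819]
ee_rot: [[-0.999, -0.033, 0.0], [-0.033, 0.999, -0.0], [-0.0, -0.0, -1.0]]
wrist_force: [-0.3, -0.5, 1.4]
gripper_width: 0.005
gripper_force: 0.4
```

Emit:
move_arm:
  targets: "0.02 0 -0.06 0;0.02 0 -0.06 0;0 0 0 0"

```text
time_s: 13.45
tcp_pos: [0.5901, -0.0459, 0.0813]
ee_rot: [[-0.999, -0.034, 0.0], [-0.034, 0.999, -0.001], [-0.0, -0.001, -1.0]]
wrist_force: [-4.7, 0.7, 12.1]
gripper_width: 0.006
gripper_force: 6.0
```

Emit:
move_arm:
  targets: "0 0 -0.06 0;0 0 0 0;0 0 0 0"

```text
time_s: 13.7
tcp_pos: [0.5901, -0.046, 0.0811]
ee_rot: [[-0.999, -0.035, 0.001], [-0.035, 0.999, -0.001], [-0.001, -0.001, -1.0]]
wrist_force: [-6.7, 0.4, 16.7]
gripper_width: 0.006
gripper_force: 8.7
```

The vial is firmly home: contact at z=0.081 with 17 N and no further travel. Next I'll compute the bar path.

```bash
python3 - <<'E'
from station import *
from h import *
print(sense()['tcp_pos'])
r=tri([('top',np.array([312,204.5])),('side',np.array([337.5,186]))]);print('tab',r.x.round(3),r.fun.round(1))
C=Rc(.0335);pin=np.array([.5852,-.1694,.0817])
def T(th,r=.170,c=.006): return pin+r*(np.cos(th)*C[:,1]+np.sin(th)*C[:,2])+c*(-np.sin(th)*C[:,1]+np.cos(th)*C[:,2])+[-.005,-.015,0]
print('tip now',T(1.89,.198,.004).round(4))
for th in (1.57,1.4,1.2,1.0,.8,.6,.4,.3,.2,.1,.07,.03,0,-.03): print(th,T(th).round(4))
E
```

```text
[ 0.59010009 -0.04595335  0.08109926]
tab [0.571 0.038 0.097] [-0.3 -0.2 -0.4  0.1]
tip now [ 0.4891 -0.2534  0.2434]
1.57 [ 0.4954 -0.1931  0.2289]
1.4 [ 0.4952 -0.1643  0.2277]
1.2 [ 0.4981 -0.1311  0.2208]
1.0 [ 0.5042 -0.1001  0.2084]
0.8 [ 0.5133 -0.0724  0.1909]
0.6 [ 0.5252 -0.0492  0.1691]
0.4 [ 0.5392 -0.0314  0.1438]
0.3 [ 0.5469 -0.0248  0.1302]
0.2 [ 0.5548 -0.0197  0.116 ]
0.1 [ 0.5631 -0.0163  0.1016]
0.07 [ 0.5656 -0.0156  0.0972]
0.03 [ 0.569  -0.0149  0.0913]
0 [ 0.5715 -0.0146  0.0869]
-0.03 [ 0.5741 -0.0144  0.0825]
```

Emit:
move_arm:
  targets: "0 0 0.5 0;0 0 1 0;0 0 1 0;0 0 1 0;0 0 1 0;0 0 1 0;-0.3 0 1 0;-0.3 -0.3 1 0;-0.5 -0.6 0.8 0;-0.6 -0.8 0.6 0"

```text
time_s: 14.53
tcp_pos: [0.548, -0.0877, 0.302]
ee_rot: [[-0.999, -0.035, 0.003], [-0.035, 0.999, 0.0], [-0.003, 0.0, -1.0]]
wrist_force: [-0.0, -0.5, 0.2]
gripper_width: 0.006
gripper_force: 0.0
```

Emit:
move_arm:
  targets: "-0.4 -1 0.3 0;-0.5 -1 0 0;-0.5 -1 0 0;-0.5 -1 0 0;-0.3 -1 0 0;0 -1 0 0;0 -1 0 0;0 -0.9 0 0;0 -0.3 -0.2 0;0 0 -0.6 0"

```text
time_s: 15.37
tcp_pos: [0.4933, -0.2952, 0.2887]
ee_rot: [[-1.0, -0.031, 0.004], [-0.031, 1.0, -0.002], [-0.004, -0.002, -1.0]]
wrist_force: [0.8, 0.4, 0.6]
gripper_width: 0.001
gripper_force: 0.0
```

```bash
python3 - <<'E'
from station import *
import cv2,numpy as np
a=capture("side")["image"];b=capture("top")["image"];cv2.imwrite("pics/s7.png",a)
A=cv2.resize(a[120:270,190:360],None,fx=3,fy=3,interpolation=cv2.INTER_CUBIC)
B=cv2.resize(b[160:240,300:480],None,fx=1.6*1.7,fy=1.6*1.7,interpolation=cv2.INTER_CUBIC)
o=np.zeros((450+B.shape[0],510,3),np.uint8);o[:450]=A;o[450:,:B.shape[1]]=B[:,:510]
cv2.imwrite("pics/c7.png",o[:600]);print(sense()['tcp_pos'],o.shape)
E
```

```text
[ 0.49117962 -0.29251807  0.28449608] (668, 510, 3)
```

View pics/c7.png

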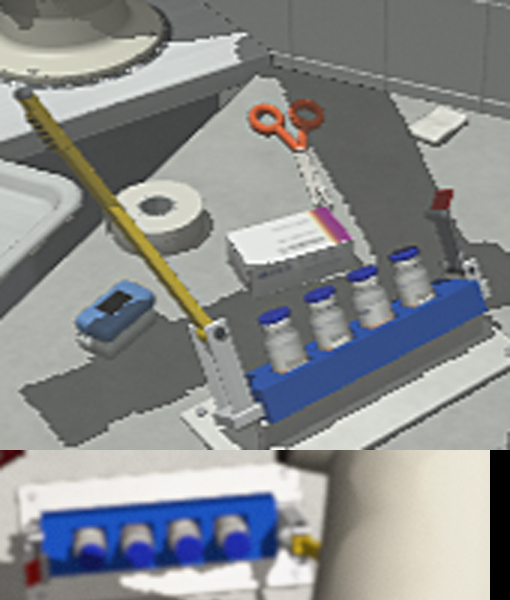

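All four vials stand evenly in a row, caps at (275,315), (320,293), (363,272) and (405,255) in the crop. The bar is untouched and the gripper is out on its right. Now I swing it.

Emit:
move_arm:
  targets: "0 0 -0.7 0;0 0 -0.8 0;0 0 -0.5 0;0 0 -0.2 0;0 0.7 0 0;0 0.6 0 0;0 0.4 0 0;0 0.4 0 0;0 0 0 0"

```text
time_s: 16.22
tcp_pos: [0.4929, -0.2391, 0.2333]
ee_rot: [[-0.999, -0.036, 0.001], [-0.036, 0.999, -0.0], [-0.001, -0.0, -1.0]]
wrist_force: [-0.5, 0.1, -1.0]
gripper_width: 0.005
gripper_force: 0.0
```

Emit:
move_arm:
  targets: "0 0.4 0 0;0 0.4 0 0;0 0.4 0 0;0 0.4 0 0;0 0.4 0 0;0 0 0 0"

```text
time_s: 16.72
tcp_pos: [0.4925, -0.1888, 0.2323]
ee_rot: [[-0.999, -0.035, 0.0], [-0.035, 0.999, 0.001], [-0.0, 0.001, -1.0]]
wrist_force: [0.6, -0.3, 0.3]
gripper_width: 0.007
gripper_force: 0.0
```

```bash
cat > bar.py <<'E'
from station import *
from h import *
s=sense();print(s['tcp_pos'].round(4),s['wrist_force'].round(1))
im=capture('side')['image'].astype(int);y,x=np.mgrid[0:400,0:640]
m=(im[...,2]-im[...,0]>45)&(abs(im[...,2]-im[...,1])<60)&(im[...,1]-im[...,0]>30)&(y>60)&(y<260)&(x>150)&(x<370)
q=np.c_[x[m],y[m]];C=Rc(.0335);pin=np.array([.5852,-.1694,.0817])
print(len(q),q[q[:,0].argmin()],q[q[:,0].argmax()],q[q[:,1].argmin()])
# best hasp: share of the bar's centreline on yellow, and direction residual
best=[]
for th in np.arange(-.05,2.2,.01):
    r=np.linspace(.02,.19,60)[:,None];P=pin+r*(np.cos(th)*C[:,1]+np.sin(th)*C[:,2])
    uv=proj('side',P).round().astype(int);best.append((m[uv[:,1],uv[:,0]].mean().round(2),round(th,2)))
print(sorted(best)[-8:])
E
python3 bar.py
```

```text
[ 0.4925 -0.1888  0.2323] [ 0.6 -0.3  0.3]
491 [203 114] [317 227] [226 113]
[(np.float64(0.58), np.float64(1.61)), (np.float64(0.62), np.float64(1.6)), (np.float64(0.7), np.float64(1.54)), (np.float64(0.92), np.float64(1.59)), (np.float64(0.93), np.float64(1.55)), (np.float64(1.0), np.float64(1.56)), (np.float64(1.0), np.float64(1.57)), (np.float64(1.0), np.float64(1.58))]
```

Emit:
move_arm:
  targets: "0.03 0.33 -0.05 0;0.03 0.33 -0.05 0;0.03 0.33 -0.06 0;0.04 0.44 -0.09 0;0.04 0.44 -0.09 0;0.04 0.44 -0.1 0;0.08 0.41 -0.17 0;0.08 0.41 -0.17 0;0.08 0.41 -0.16 0;0 0 0 0"

```text
time_s: 17.6
tcp_pos: [0.5037, -0.1002, 0.2076]
ee_rot: [[-0.999, -0.035, -0.002], [-0.035, 0.999, 0.0], [0.002, 0.001, -1.0]]
wrist_force: [-0.5, -0.5, 0.7]
gripper_width: 0.008
gripper_force: 0.0
```

```bash
python3 bar.py
```

```text
[ 0.5037 -0.1002  0.2076] [-0.5 -0.5  0.7]
531 [253 117] [315 228] [289 101]
[(np.float64(0.73), np.float64(1.06)), (np.float64(0.8), np.float64(1.05)), (np.float64(0.9), np.float64(0.99)), (np.float64(0.9), np.float64(1.04)), (np.float64(1.0), np.float64(1.0)), (np.float64(1.0), np.float64(1.01)), (np.float64(1.0), np.float64(1.02)), (np.float64(1.0), np.float64(1.03))]
```

Bar is at ~1.01 rad, matching the model. Continuing.

Emit:
move_arm:
  targets: "0.12 0.37 -0.23 0;0.12 0.37 -0.23 0;0.12 0.37 -0.24 0;0.16 0.31 -0.29 0;0.16 0.31 -0.29 0;0.16 0.31 -0.29 0;0.19 0.24 -0.34 0;0.19 0.24 -0.34 0;0.19 0.24 -0.34 0;0 0 0 0"

```text
time_s: 18.48
tcp_pos: [0.5389, -0.0322, 0.1416]
ee_rot: [[-0.999, -0.034, -0.003], [-0.034, 0.999, -0.0], [0.003, -0.0, -1.0]]
wrist_force: [-0.4, 0.5, 0.2]
gripper_width: 0.001
gripper_force: 0.0
```

Emit:
move_arm:
  targets: "0.21 0.16 -0.37 0;0.21 0.15 -0.37 0;0.21 0.15 -0.37 0;0.17 0.07 -0.29 0;0.16 0.06 -0.28 0;0 0 0 0"

```text
time_s: 18.98
tcp_pos: [0.5629, -0.0182, 0.1001]
ee_rot: [[-0.999, -0.033, -0.003], [-0.033, 0.999, -0.0], [0.003, -0.0, -1.0]]
wrist_force: [-0.3, -0.8, 1.1]
gripper_width: 0.006
gripper_force: 0.0
```

```bash
python3 bar.py
```

```text
[ 0.5629 -0.0182  0.1001] [-0.3 -0.8  1.1]
407 [255 228] [333 191] [327 165]
[(np.float64(0.62), np.float64(0.12)), (np.float64(0.75), np.float64(0.11)), (np.float64(0.85), np.float64(0.1)), (np.float64(0.9), np.float64(0.05)), (np.float64(0.97), np.float64(0.09)), (np.float64(1.0), np.float64(0.06)), (np.float64(1.0), np.float64(0.07)), (np.float64(1.0), np.float64(0.08))]
```

Emit:
move_arm:
  targets: "0.05 0.01 -0.09 0;0.05 0.01 -0.09 0;0.05 0.01 -0.09 0;0 0 0 0"

```text
time_s: 19.37
tcp_pos: [0.5663, -0.0179, 0.0969]
ee_rot: [[-0.999, -0.034, -0.001], [-0.034, 0.999, -0.001], [0.001, -0.001, -1.0]]
wrist_force: [-4.2, 0.2, 7.4]
gripper_width: 0.006
gripper_force: 3.9
```

Emit:
move_arm:
  targets: "0.05 0 -0.09 0;0.05 0 -0.09 0;0 0 0 0"

```text
time_s: 19.62
tcp_pos: [0.5695, -0.0176, 0.0908]
ee_rot: [[-0.999, -0.033, 0.001], [-0.033, 0.999, 0.0], [-0.001, 0.0, -1.0]]
wrist_force: [0.3, 0.4, 1.0]
gripper_width: 0.005
gripper_force: 0.1
```

Emit:
move_arm:
  targets: "0.04 0 -0.07 0;0.04 0 -0.07 0;0 0 0 0"

```text
time_s: 19.87
tcp_pos: [0.5706, -0.0176, 0.0891]
ee_rot: [[-0.999, -0.034, -0.002], [-0.034, 0.999, -0.001], [0.002, -0.001, -1.0]]
wrist_force: [-7.3, 2.2, 13.6]
gripper_width: 0.006
gripper_force: 7.4
```

Emit:
move_arm:
  targets: "0.02 0 -0.04 0;0.02 0 -0.04 0;0 0 0 0"

```text
time_s: 20.12
tcp_pos: [0.571, -0.0177, 0.0885]
ee_rot: [[-0.999, -0.035, -0.002], [-0.035, 0.999, -0.001], [0.002, -0.001, -1.0]]
wrist_force: [-11.6, 3.0, 20.7]
gripper_width: 0.005
gripper_force: 11.7
```

```bash
python3 bar.py
```

```text
[ 0.571  -0.0177  0.0885] [-11.6   3.   20.7]
376 [255 228] [335 197] [281 155]
[(np.float64(0.63), np.float64(-0.03)), (np.float64(0.67), np.float64(0.04)), (np.float64(0.75), np.float64(0.03)), (np.float64(0.92), np.float64(-0.02)), (np.float64(0.98), np.float64(0.02)), (np.float64(1.0), np.float64(-0.01)), (np.float64(1.0), np.float64(0.0)), (np.float64(1.0), np.float64(0.01))]
```

At the stop (θ≈0, force rising and snap felt). Backing off along the press direction and clear.

Emit:
move_arm:
  targets: "-0.1 0 0.2 0;-0.2 0 0.4 0;-0.3 0 0.8 0;-0.3 0 1 0;0 0 1 0;-0.6 0.3 1 0;-1 0.5 0.6 0;-1 0.5 0 0;-1 0.5 0 0;0 0 0 0"

```text
time_s: 21.0
tcp_pos: [0.4559, 0.028, 0.2107]
ee_rot: [[-0.999, -0.035, -0.001], [-0.035, 0.999, 0.001], [0.001, 0.001, -1.0]]
wrist_force: [-0.8, -0.1, -0.1]
gripper_width: 0.007
gripper_force: 0.0
```

```bash
python3 bar.py; python3 - <<'E'
from station import *
import cv2
a=capture("side")["image"]
cv2.imwrite("pics/c9.png",cv2.resize(a[150:280,210:370],None,fx=4.5,fy=4.5,interpolation=cv2.INTER_CUBIC))
E
```

```text
[0.4559 0.028  0.2107] [-0.8 -0.1 -0.1]
406 [255 228] [335 196] [297  90]
[(np.float64(0.68), np.float64(0.05)), (np.float64(0.8), np.float64(-0.02)), (np.float64(0.88), np.float64(0.04)), (np.float64(0.97), np.float64(0.03)), (np.float64(1.0), np.float64(-0.01)), (np.float64(1.0), np.float64(0.0)), (np.float64(1.0), np.float64(0.01)), (np.float64(1.0), np.float64(0.02))]
```

View pics/c9.png

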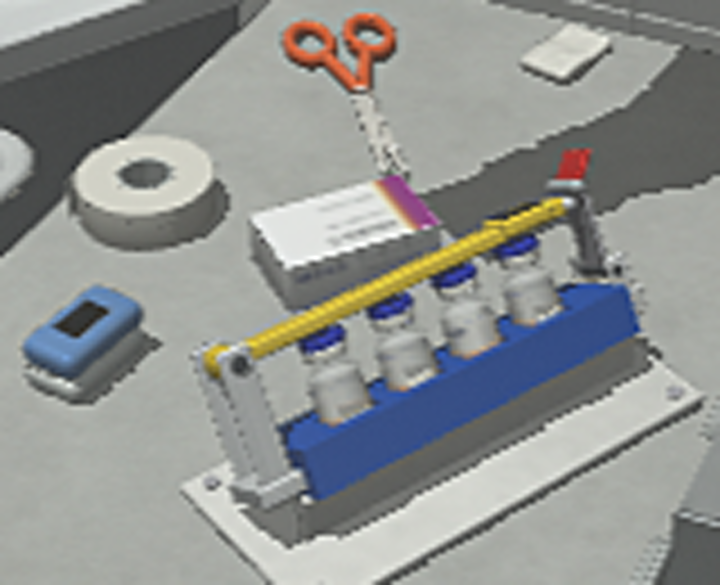

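The bar lies along the four caps with its end at (570,203), under the catch nose at (568,187). The carton and oximeter haven't moved. Handing in.

```bash
python3 -c "
from station import *
print(finish_job())"
```

```text
the job is handed in; nothing more can be done
None
```

I handed the job in at about 21 s with the spare vial seated in pocket 1 (second from the left) and the keeper bar snapped under the catch. The camera shows the bar at about 0 rad and the carton and oximeter where they were; the hand-in returned no verdict.

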